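# Charge the mill jar with grinding balls from the hopper

### The job

Charge the mill jar: turn the carousel until the straight-sided white mill jar stands centred under the hopper's spout, then slide the shutter open so that all six grinding balls drop into that jar, and slide the shutter fully closed again. The jars and the beaker stay standing in their seats on the carousel, and the other things on the bench are left as they are.

Things in the scene. Friction and masses are not known exactly. Their poses are not given: they have to be found in the camera images.
- station: the dispensing stand, fixed to the bench: dark steel foot plate and column, carousel in front, hopper above it. Origin on the carousel's axis at bench height; x points from that axis through the spout to the column behind, y to the left, z up. The hopper is an open aluminium trough, 76 mm wide, rising backward from above the spout: top 210 mm above the bench in front, 260 mm at the back.
- spout (a point): centre of the mouth of the hopper's square spout (32 x 32 mm inside, opening downward), 118 mm above the bench, 80 mm from the carousel's axis along the stand's x axis. Its axes are those of the stand. Left of the hopper, behind the carousel, the head of a desk lamp hangs 150 mm above the bench: keep clear of it.
- shutter (a joint): travel of the shutter, a steel blade sliding level between the hopper and the spout: 0 m closed, 0.050 m fully open. It opens toward the stand's -y (to the right seen from the robot), takes about 2 to 4 N and stays where it is left. A ball passes once it is open about 32 mm; the balls follow one after another, all six within about 1.5 s of full opening.
- shutter_grip (a point): point on the shutter's upright black grip, a round post 18 mm thick whose top is 208 mm above the bench and which is free from 150 mm up; this point lies on its axis, 188 mm above the bench. With the shutter closed the grip stands 120 mm to the -y side of the spout. It moves with the shutter.
- carousel: round grey-painted turntable, 260 mm across, its top 32 mm above the bench, with three seats (low steel rings 97 mm across, 6 mm high) 80 mm from its axis, 120 degrees apart. Origin on its axis at the underside, 20 mm above the bench; z up. It turns freely either way without end about z (friction about 0.12 N m, it stays where it is left).
- post0 (a point): one of the carousel's three upright black round grip posts (16 mm thick, top 116 mm above the bench), 110 mm from the carousel's axis, midway between two seats; this point lies on its axis, 100 mm above the bench. It moves round with the carousel.
- post1 (a point): the second grip post, like post0, 120 degrees further counter-clockwise seen from above.
- post2 (a point): the third grip post, like post0, 240 degrees further counter-clockwise seen from above.
- mill_jar: white straight-sided porcelain mill jar with a thick flat rim and one thin steel band, open at the top: 84 mm across (91 at the rim), 80 mm high, 74 mm across inside, floor 6 mm thick, about 0.45 kg; stands loose in a seat of the carousel with 2 mm play. Origin at the centre of its underside, z up. Its rim is 6 mm below the spout's mouth.
- plastic_beaker: red tapered plastic beaker, 71 mm across, 50 mm high, standing loose in another seat of the carousel; origin at the centre of its underside. Not to be filled.
- dark_jar: round-bellied brown-black glazed jar with a narrower neck, 80 mm across, 74 mm high, standing loose in another seat of the carousel; origin at the centre of its underside. Not to be filled.
- ball0_center (a point): centre of a white porcelain grinding ball, 26 mm, 34 g; at the start it rests on the closed shutter in the hopper's throat
- ball1_center (a point): centre of a grinding ball like ball0; at the start it is number 2 in the row of six that leads up the hopper
- ball2_center (a point): centre of a grinding ball like ball0; at the start it is number 3 in the row of six that leads up the hopper
- ball3_center (a point): centre of a grinding ball like ball0; at the start it is number 4 in the row of six that leads up the hopper
- ball4_center (a point): centre of a grinding ball like ball0; at the start it is number 5 in the row of six that leads up the hopper
- ball5_center (a point): centre of a grinding ball like ball0; at the start it is number 6 in the row of six that leads up the hopper
- brush: thin wooden glue brush, 201 mm long, lying along the front edge of the bench to the left; origin at its middle on the bench. Leave alone.
- white_bottle: small white bottle with a ribbed cap, 37 mm across, 82 mm high, standing on the bench to the left of the carousel; origin at the centre of its underside. Leave alone.

How it is judged (in metres and radians):
On the way, in this order (a step that is already met when the one before it is completed fails the run):
1. the mill jar stands under the spout (within 15 mm) with the shutter still closed (horizontal distance between mill_jar and spout below 0.015 m and value of joint shutter below 0.005 m), for 0.2 s.
2. the shutter is slid open (more than 30 mm) with the mill jar under the spout (value of joint shutter above 0.03 m and horizontal distance between mill_jar and spout below 0.02 m), for 0.1 s.
At the end, for the whole second after the job is handed in: All six grinding balls lie inside the mill jar, the shutter is closed to within 3 mm, and the mill jar, the beaker and the dark jar stand upright (within 7 degrees) on the carousel in their seats (horizontal distance between each of ball0_center, ball1_center, ball2_center, ball3_center, ball4_center, ball5_center and mill_jar below 0.036 m and z of ball0_center in the frame of mill_jar between 0.008 and 0.078 m and z of ball1_center in the frame of mill_jar between 0.008 and 0.078 m and z of ball2_center in the frame of mill_jar between 0.008 and 0.078 m and z of ball3_center in the frame of mill_jar between 0.008 and 0.078 m and z of ball4_center in the frame of mill_jar between 0.008 and 0.078 m and z of ball5_center in the frame of mill_jar between 0.008 and 0.078 m and value of joint shutter below 0.003 m and horizontal distance between each of mill_jar, plastic_beaker, dark_jar and carousel below 0.105 m and angle between each of mill_jar, plastic_beaker, dark_jar's own z axis and vertical below 0.12 rad); the robot touches nothing.
It fails at once if one of the containers on the carousel is tipped over (angle between any of mill_jar, plastic_beaker, dark_jar's own z axis and vertical above 0.5 rad).
It fails at once if the brush or the white bottle on the bench is shifted by more than 30 mm, or the bottle tipped over (angle between white_bottle's own z axis and vertical above 0.5 rad or distance of any of brush, white_bottle from where it was at the start of the episode above 0.03 m).
It also fails if it takes over 70 s, if anything falls off the work surface, if the arm or the gripper's body presses on something with over 40 N, if the wrist force passes 120 N, or if a joint passes its speed limit or range.

### The arm

A 6-joint arm with a two-finger parallel gripper is mounted at the origin on a cart in front of the work surface, level with it; the furniture and walls round the work are solid. World frame = base frame: x ahead of the robot, y to its left, z up, the work surface at z = 0. Lengths are in mm, angles in degrees, forces in N, time in s.
With the tool pointing down it reaches from about 300 to 850 mm from the base axis. Payload 4.2 kg.
Tool frame: the origin (TCP) lies midway between the tips of the shut fingers; the grasp point (between the pads) lies 19 mm behind it; y points along the fingers, z is the direction in which the jaws open and shut, and the axes are right-handed (so a half turn about y gives the same grasp; the last joint's range is limited). The gripper opens to 91 mm and grips with 3 to 60 N. Pads are 32 mm wide; open, the fingers measure 118 mm over their backs; the gripper's body (76 mm by 178 mm) begins 60 mm behind the grasp point.
Start: joints at [72.021, 18.312, 89.639, -0, 72.044, -1.146], TCP at [166.517, 550.377, 213.976] pointing down, gripper open.
Joint ranges: [-177.97, 177.97], [-48.28, 115.42], [12.27, 149.76], [-77.06, 257.06], [2.81, 150.46], [-146.56, 146.56]. Speed limits (degrees/s): [147.25, 147.25, 180, 180, 180, 180].

### API

Orientations are given as [roll, pitch, yaw] about the fixed x, y, z axes, in that order (R = Rz(yaw) Ry(pitch) Rx(roll)).
In Python, from workcell import env gives the robot as it stands.
- The arm moves only by the shell command python3 -m handwheel 'ROWS' [FORCE]. ROWS is JSON, a list of rows, each a list of 3 entries, a list of its own where there are three numbers: the opening, from 0 (shut) to 1 (fully open), then the shift along the tool's x, y, z in mm, then the turn, a rotation vector about the tool's x, y, z in degrees. A call has exactly 10 rows; each row shifts and turns the commanded pose from where the row before left it, along the tool's axes as they then stand; what a row does not reach is not made up. A row lasts 1/12 s, in which the tool goes at most 41.7 mm and 7.16 degrees, less where a joint would pass 70% of its speed; a pose out of reach is approached as far as the arm can. A call is refused whole if a number of a shift passes 41.7 or a number of a turn 7.16, either way. A call with a gripper value outside its range is refused whole. The fingers move at their own pace and stop on an object; FORCE is the grip in N (left out, the last holds). Time passes only in rows, so rows that do not move let the fingers close, or fill a call up. It gives the time, the measured TCP pose, the force and the opening at its end, in the units of the state.
- env.state(): the state, without advancing time (a new reading comes with each control period).
- env.grab_frame(name): name is "scene" or "side" or "wrist"; returns the picture (400x640x3 uint8, red, green, blue); there is no depth.
- env.camera_info(name): a dict with "fx", "fy", "cx", "cy" (pixels), "camera_from_world" (4x4, takes a point from world to camera coordinates); the wrist camera has in their place "mount" (4x4, takes a point from camera to tool coordinates, whose origin is the TCP and whose axes are the tool frame's). Camera axes: x right, y down, z forward; pixel columns grow to the right and rows downward; lengths in mm; the calibration is good to about 2 mm. A picture is of the moment at which its call begins: read the wrist's pose just before it. camera_info takes no time and is no camera call.
- env.job_done(): hands the job in, once; it reports no verdict.
Trained networks look in the newest picture that a camera, given by its name, has taken for a name from the list of things; names that differ only in an ending like _2 or _b are one class to them, and where a whole thing is asked for, a point or a joint stands for the part that bears it (a point fixed in the world has none). Each returns a list of dicts, best first, with "p" (0 to 1); they miss things now and then, are a little off and sometimes report something else, mostly with a low value. They report only what shows in the picture. A call takes as long as a camera call.
- env.masks_of(camera, label): "region" (400x640 bool, what is visible of it) and "location" ([column, row] in pixels, amid what is visible of it).
The state is a dict: "time_s": time; "qpos": joint angles; "qvel": joint speeds; "effort": joint torques, N m; "ee_pos": TCP position; "ee_rot": TCP orientation; "force": force on the tool from outside, world axes, zero at the start; "torque": the same for the moment, N m; "gripper_width": finger opening in mm.
Only numpy, scipy, OpenCV 4.12 (cv2) and the standard library are available. Lean on these libraries where they do the work, as an engineer would, in place of code of your own. Each camera call takes 0.05 s, during which the arm holds its last target.

## Working session

There is one attempt and no reset: what is moved stays moved. The work goes in short steps, Python scripts to look and compute and a shell command to move; the robot and the scene stay as the last step left them, time stands still between calls to the robot, and variables do not carry over. Pictures are saved under pics/ and viewed, and the job is handed in when it is done.

```bash
mkdir -p pics; ls
python3 - <<'E'
from workcell import env
import cv2,json
s=env.state();print({k:(v.tolist() if hasattr(v,'tolist') else v) for k,v in s.items()})
for n in("scene","side","wrist"):
    f=env.grab_frame(n);cv2.imwrite(f"pics/a_{n}.png",f[:,:,::-1]);print(n,env.camera_info(n))
E
```

```text
pics
{'time_s': 0.0, 'qpos': [72.02141816908542, 18.35109437321074, 89.70628206691218, 0.00011599725814261366, 72.04460496601742, -1.1480928151963767], 'qvel': [0.03161891164697462, 0.045175943878289396, -0.013410582151521602, -0.012777823085869413, 0.1448915972424957, 0.035859234292447764], 'effort': [-0.002038564853137359, -41.24658823013306, -23.19705605506897, 0.07243812549859285, 0.04561366396956146, -0.0001372629276374937], 'ee_pos': [166.34813450669984, 549.8786062744933, 213.1266126806584], 'ee_rot': [-90.10195872332363, 0.0021536274207721528, -16.830526789358753], 'force': [0.07901591681771825, -0.357687082209829, 0.022250899884796477], 'torque': [-0.0018058321322128568, -0.012308583191598416, -0.031849534151889666], 'gripper_width': 91.57583229389677}
scene {'fx': 453.94188587566805, 'fy': 453.94188587566805, 'cx': 324.5808691473307, 'cy': 196.535863025357, 'camera_from_world': array([[ 8.93118810e-01, -4.49372929e-01,  2.00689558e-02,
        -4.62490079e+02],
       [-2.90511703e-01, -6.10299037e-01, -7.36978993e-01,
         3.18807152e+02],
       [ 3.43426473e-01,  6.5
[... 372 characters left out ...]
94e-01,  3.74968379e-01, -9.03404050e-01,
         2.34159209e+02],
       [ 4.81309343e-01, -7.64812563e-01, -4.28255834e-01,
         1.03067487e+03],
       [ 0.00000000e+00,  0.00000000e+00,  0.00000000e+00,
         1.00000000e+00]])}
wrist {'fx': 280.65041360706977, 'fy': 280.65041360706977, 'cx': 322.4045464021817, 'cy': 200.12465972600566, 'mount': array([[ 4.21037380e-04,  9.63573109e-01,  2.67444736e-01,
        -7.69827524e+01],
       [-2.22054341e-04, -2.67444663e-01,  9.63573195e-01,
        -1.69409768e+02],
       [ 9.99999887e-01, -4.65087598e-04,  1.01361391e-04,
        -9.08749540e-01],
       [ 0.00000000e+00,  0.00000000e+00,  0.00000000e+00,
         1.00000000e+00]])}
```

View pics/a_scene.png

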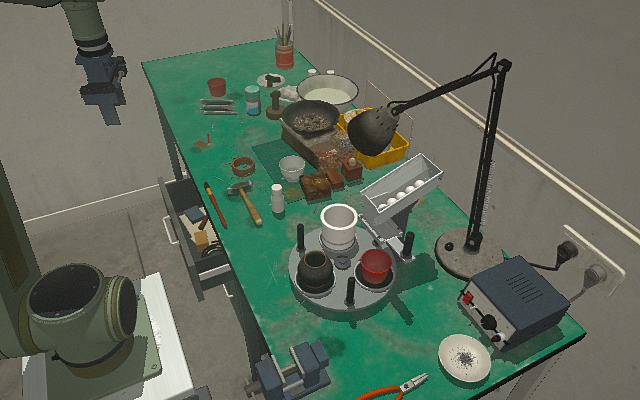

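View pics/a_side.png

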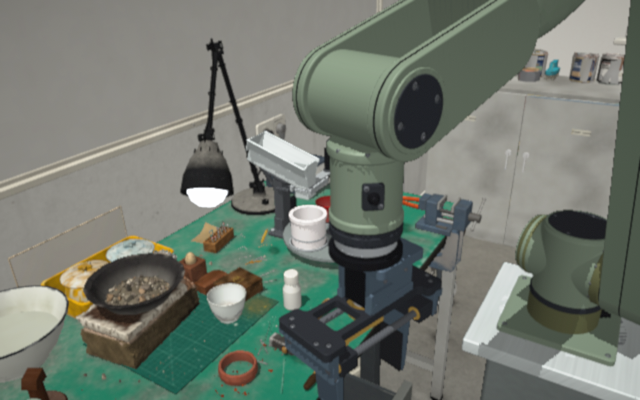

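View pics/a_wrist.png

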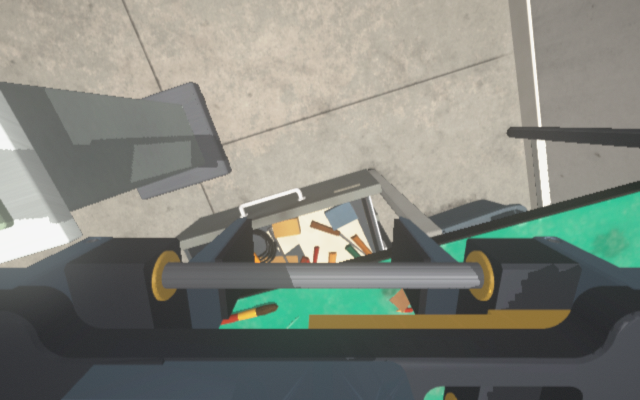

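The scene view shows the carousel at about (343,265), with the mill jar at (340,225), the dark jar at (315,270), the beaker at (376,265), posts near (300,237) and (350,291), and something at (408,243). The hopper is at (400,185). Next I'll run the networks.

```bash
cat > h.py <<'E'
from workcell import env
import numpy as np, cv2
def onplane(cam,px,z):
    i=env.camera_info(cam);M=i["camera_from_world"];R,t=M[:3,:3],M[:3,3]
    d=R.T@np.array([(px[0]-i["cx"])/i["fx"],(px[1]-i["cy"])/i["fy"],1]);o=-R.T@t
    return o+d*(z-o[2])/d[2]
def proj(cam,P):
    i=env.camera_info(cam);M=i["camera_from_world"];p=M[:3,:3]@np.array(P,float)+M[:3,3]
    return np.array([i["fx"]*p[0]/p[2]+i["cx"],i["fy"]*p[1]/p[2]+i["cy"]])
E
python3 - <<'E'
from h import *
f=env.grab_frame("scene")
for l in("mill_jar","dark_jar","plastic_beaker","post0","shutter_grip","shutter","carousel","station","ball0_center","white_bottle","spout"):
    for r in env.masks_of("scene",l)[:6]:
        m=r["region"]; 
        if m.sum()==0: continue
        ys,xs=np.nonzero(m);print(l,round(r["p"],2),np.round(r["location"]),xs.min(),xs.max(),ys.min(),ys.max(),m.sum())
c=f[140:330,260:460]
cv2.imwrite("pics/b.png",cv2.resize(c,None,fx=3.1,fy=3.1,interpolation=cv2.INTER_CUBIC)[:,:,::-1])
E
```

```text
mill_jar 0.64 [338. 224.] 320 357 204 249 1433
dark_jar 0.63 [313. 270.] 298 332 250 288 1040
plastic_beaker 0.86 [377. 264.] 360 391 249 283 860
post0 0.83 [344. 276.] 288 395 224 311 4860
shutter 0.58 [398. 240.] 375 413 222 262 732
carousel 0.78 [343. 273.] 288 395 224 311 4901
station 0.66 [398. 202.] 357 442 152 263 4533
white_bottle 0.75 [274. 199.] 271 284 185 212 308
white_bottle 0.34 [345. 276.] 288 396 224 311 4896
spout 0.75 [399. 201.] 357 443 153 263 4518
```

View pics/b.png

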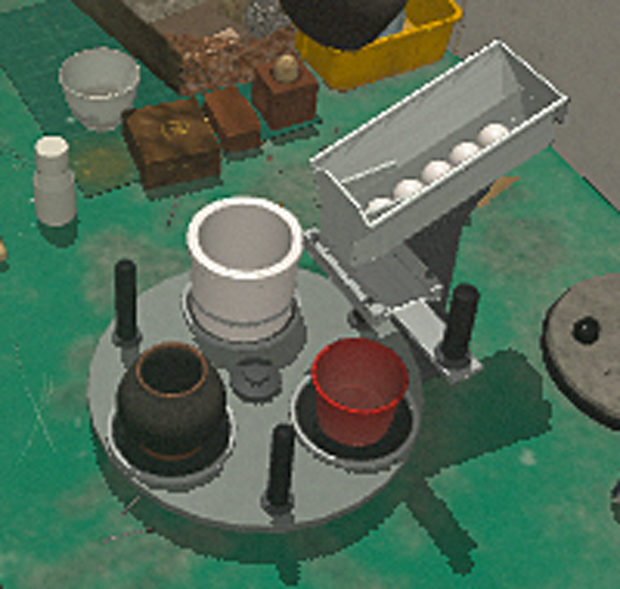

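Run:
```python
from h import *
from scipy.optimize import least_squares
s=lambda u,v:(260+u/3.1,140+v/3.1)
pts={'grip':(467,291,208),'pA':(125,264,116),'pB':(284,430,116),'mill':(245,238,112),'dark':(172,370,106),'beak':(360,370,82),'f1':(312,165,210),'f2':(370,225,210),'b1':(498,44,260),'b2':(567,99,260)}
W={k:onplane("scene",s(u,v),z) for k,(u,v,z) in pts.items()}
for k,w in W.items():print(k,w.round(1))
def model(p):
    x,y,a,phi=p  # phi: mill seat angle world
    c=np.array([x,y]);u=lambda t:np.array([np.cos(t),np.sin(t)])
    D=2*np.pi/3;ex=u(a);ey=u(a+np.pi/2)
    P={'mill':c+80*u(phi),'grip':c+80*ex-120*ey}
    return c,u,D,ex,ey,P
def res(p,sgn=1):
    c,u,D,ex,ey,P=model(p);phi=p[3];r=[]
    # order CCW: mill, ?, ?
    P['mill']=c+80*u(phi);P['dark']=c+80*u(phi+sgn*D);P['beak']=c+80*u(phi-sgn*D)
    P['pA']=c+110*u(phi+sgn*D/2);P['pB']=c+110*u(phi+sgn*1.5*D)
    for k in P:r+=list(P[k]-W[k][:2])
    fm=(W['f1']+W['f2'])[:2]/2;bm=(W['b1']+W['b2'])[:2]/2
    r+=[(fm-c)@ey,(bm-c)@ey]
    return np.array(r)
for sgn in(1,-1):
    best=min((least_squares(lambda p:res(p,sgn),[590,0,a,b]) for a in np.arange(-3,3,1) for b in np.arange(-3,3,1)),key=lambda r:r.cost)
    print(sgn,best.cost,best.x[:2],np.rad2deg(best.x[2:])%360,best.fun.round(1))
```

```text
grip [ 631.3 -153.3  208. ]
pA [475.3  46.6 116. ]
pB [ 507.7 -140.6  116. ]
mill [571.9  35.4 112. ]
dark [466.1 -53.6 106. ]
beak [599.  -95.7  82. ]
f1 [600.1  -4.8 210. ]
f2 [605.2 -74.9 210. ]
b1 [758.9   4.9 260. ]
b2 [765.5 -68.4 260. ]
1 22.05245576907931 [545.98305995 -38.03054174] [ 1.8413884  70.44289907] [ 0.8  1.9 -1.5 -2.1  1.2  1.1 -1.1 -3.2 -0.7 -0.9  1.4 -1.1 -3.7 -0.7]
-1 27361.350325239135 [508.67610356 -48.28871543] [  6.7429816  131.77284861] [-116.5  -24.1  -29.1   -4.8  120.9   21.6 -115.4  -28.6   67.8    9.6
   74.2   10.2   -2.7  -13.4]
```

```bash
python3 -c "
from h import *
for p in [(475,255),(375,140),(440,262)]: print(onplane('scene',p,0).round(), onplane('scene',p,150).round())"
python3 -m handwheel '[[0.6,[26.4,0,-28.1],[0,0,0]],[0.6,[26.4,0,-28.1],[0,0,0]],[0.6,[26.4,0,-28.1],[0,0,0]],[0.6,[26.4,0,-28.1],[0,0,0]],[0.6,[26.4,0,-28.1],[0,0,0]],[0.6,[26.4,0,-28.1],[0,0,0]],[0.6,[26.4,0,-28.1],[0,0,0]],[0.6,[26.4,0,-28.1],[0,0,0]],[0.6,[26.4,0,-28.1],[0,0,0]],[0.6,[26.4,0,-28.1],[0,0,0]]]' 30
```

```text
[ 876. -138.    0.] [ 758. -222.  150.]
[908. 400.  -0.] [784. 225. 150.]
[ 782. -118.    0.] [ 680. -205.  150.]
time_s: 1.58
ee_pos: [338.3, 203.3, 214.3]
ee_rot: [-90.0, -0.0, -16.8]
force: [0.1, 0.3, 0.1]
gripper_width: 54.8
```

```bash
python3 -m handwheel '[[0.6,[26.4,0,-28.1],[0,0,0]],[0.6,[26.4,0,-28.1],[0,0,0]],[0.6,[26.4,0,-28.1],[0,0,0]],[0.6,[26.4,0,-28.1],[0,0,0]],[0.6,[26.4,0,-28.1],[0,0,0]],[0.6,[26.4,0,-28.1],[0,0,0]],[0.6,[26.4,0,-28.1],[0,0,0]],[0.6,[26.4,0,-28.1],[0,0,0]],[0.6,[26.4,0,-28.1],[0,0,0]],[0.6,[26.4,0,-28.1],[0,0,0]]]'
python3 - <<'E'
from h import *
s=env.state();print(s['ee_pos'],s['ee_rot'],s['qpos'])
for n in("wrist","scene"): cv2.imwrite(f"pics/c_{n}.png",env.grab_frame(n)[:,:,::-1])
E
```

```text
time_s: 2.42
ee_pos: [509.7, -142.4, 214.1]
ee_rot: [-90.0, -0.0, -16.9]
force: [1.3, 1.4, 0.0]
gripper_width: 54.5
[ 509.65254311 -142.42461564  214.07101622] [-8.99820037e+01 -2.49789925e-02 -1.68654618e+01] [-1.68699074e+01  1.41666833e+01  9.55445540e+01  1.91215276e-02
  7.02637862e+01 -9.00109028e+01]
```

View pics/c_wrist.png

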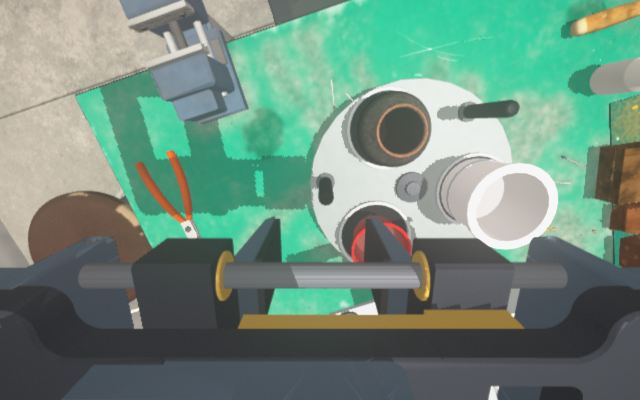

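View pics/c_scene.png

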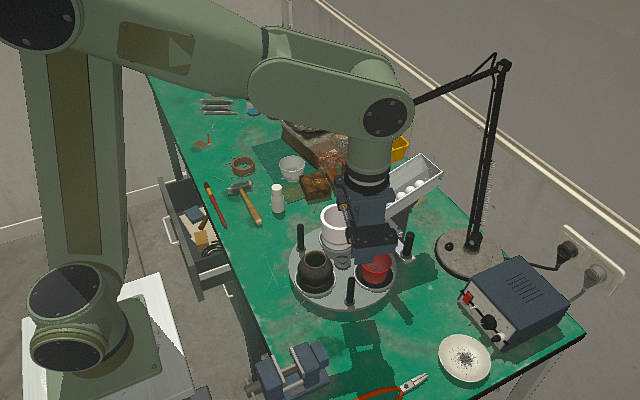

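Wrist view: dark jar (393,128), mill jar rim (510,205), post B as a dark blob at (326,190), carousel centre (410,186). I'll check these against the model.

```bash
cat >> h.py <<'E'
from scipy.spatial.transform import Rotation as Ro
def wpose():
    s=env.state();i=env.camera_info("wrist")
    T=np.eye(4);T[:3,:3]=Ro.from_euler('xyz',s['ee_rot'],degrees=True).as_matrix();T[:3,3]=s['ee_pos']
    return i,T@i["mount"]
def wproj(P):
    i,T=wpose();p=np.linalg.inv(T)@np.append(P,1.);return np.array([i["fx"]*p[0]/p[2]+i["cx"],i["fy"]*p[1]/p[2]+i["cy"]])
def wplane(px,z):
    i,T=wpose();d=T[:3,:3]@np.array([(px[0]-i["cx"])/i["fx"],(px[1]-i["cy"])/i["fy"],1]);o=T[:3,3];return o+d*(z-o[2])/d[2]
E
python3 - <<'E'
from h import *
c=np.array([546,-38.])
u=lambda t:np.array([np.cos(np.deg2rad(t)),np.sin(np.deg2rad(t))])
for n,p,z in[('pB',c+110*u(250.4),116),('pBbase',c+110*u(250.4),32),('pA',c+110*u(130.4),116),('mill',c+80*u(70.4),112),('dark',c+80*u(190.4),106),('rimL',c+130*u(160),32),('ctr',c,32)]:
    print(n,wproj([*p,z]).round(1))
f=cv2.imread("pics/c_wrist.png")[60:300,290:570]
cv2.imwrite("pics/d.png",cv2.resize(f,None,fx=2.5,fy=2.5,interpolation=cv2.INTER_CUBIC))
E
```

```text
pB [326.1 199.6]
pBbase [325.3 181.9]
pA [513.9 105.5]
mill [514.4 206.4]
dark [402.4 130.2]
rimL [426.5  75.7]
ctr [411.2 185.6]
```

View pics/d.png

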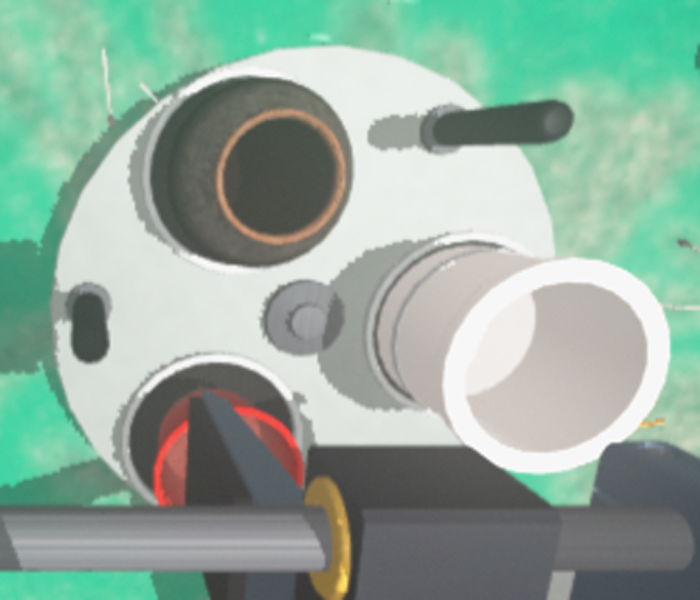

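```bash
python3 -m handwheel '[[0.6,[0,20,0],[0,0,0]],[0.6,[0,25,0],[0,0,0]],[0.6,[0,25,0],[0,0,0]],[0.6,[0,25,0],[0,0,0]],[0.6,[0,20,0],[0,0,0]],[0.6,[0,12,0],[0,0,0]],[0.6,[0,6,0],[0,0,0]],[0,[0,0,0],[0,0,0]],[0,[0,0,0],[0,0,0]],[0,[0,0,0],[0,0,0]]]' 15
python3 -m handwheel '[[0,[0,0,0],[0,0,0]],[0,[0,0,0],[0,0,0]],[0,[0,0,0],[0,0,0]],[0,[0,0,0],[0,0,0]],[0,[0,0,0],[0,0,0]],[0,[0,0,0],[0,0,0]],[0,[0,0,0],[0,0,0]],[0,[0,0,0],[0,0,0]],[0,[0,0,0],[0,0,0]],[0,[0,0,0],[0,0,0]]]' 15
```

```text
time_s: 3.35
ee_pos: [509.9, -140.5, 82.0]
ee_rot: [-90.0, -0.1, -16.8]
force: [0.8, -0.1, 0.5]
gripper_width: 37.7
time_s: 4.18
ee_pos: [509.9, -139.1, 81.6]
ee_rot: [-89.8, -0.1, -16.9]
force: [1.8, 5.9, 1.3]
gripper_width: 15.6
```

```bash
python3 -m handwheel '[[0,[-3.2,0,0.2],[0,1.7,0]],[0,[-3.2,0,0.2],[0,1.7,0]],[0,[-6.4,0,0.5],[0,3.4,0]],[0,[-6.4,0,0.5],[0,3.4,0]],[0,[-6.4,0,0.5],[0,3.4,0]],[0,[-6.4,0,0.5],[0,3.4,0]],[0,[-6.4,0,0.5],[0,3.4,0]],[0,[-6.4,0,0.5],[0,3.4,0]],[0,[-6.4,0,0.5],[0,3.4,0]],[0,[-6.4,0,0.5],[0,3.4,0]]]'
```

```text
time_s: 5.02
ee_pos: [463.3, -107.4, 81.6]
ee_rot: [-89.9, -0.1, -47.6]
force: [2.4, 0.9, 0.3]
gripper_width: 15.5
```

```bash
python3 -m handwheel '[[0,[-6.4,0,0.5],[0,3.4,0]],[0,[-6.4,0,0.5],[0,3.4,0]],[0,[-6.4,0,0.5],[0,3.4,0]],[0,[-6.4,0,0.5],[0,3.4,0]],[0,[-6.4,0,0.5],[0,3.4,0]],[0,[-6.4,0,0.5],[0,3.4,0]],[0,[-6.4,0,0.5],[0,3.4,0]],[0,[-6.4,0,0.5],[0,3.4,0]],[0,[-6.4,0,0.5],[0,3.4,0]],[0,[-3.2,0,0.2],[0,1.7,0]]]'
python3 - <<'E'
from h import *
s=env.state();print(s['ee_pos'],s['ee_rot'],s['force'])
for n in("wrist","scene"):
    f=env.grab_frame(n); cv2.imwrite(f"pics/e_{n}.png",f[:,:,::-1])
f=cv2.imread("pics/e_scene.png")[140:330,260:460]
cv2.imwrite("pics/e2.png",cv2.resize(f,None,fx=3.1,fy=3.1,interpolation=cv2.INTER_CUBIC))
E
```

```text
time_s: 5.85
ee_pos: [437.8, -52.2, 81.5]
ee_rot: [-90.0, -0.0, -79.8]
force: [-1.1, 0.2, 3.9]
gripper_width: 15.3
[437.75090753 -52.2108315   81.54981296] [-9.00077314e+01 -3.64532375e-03 -7.98226807e+01] [-1.05704589  0.24716874  3.87103256]
```

View pics/e_wrist.png

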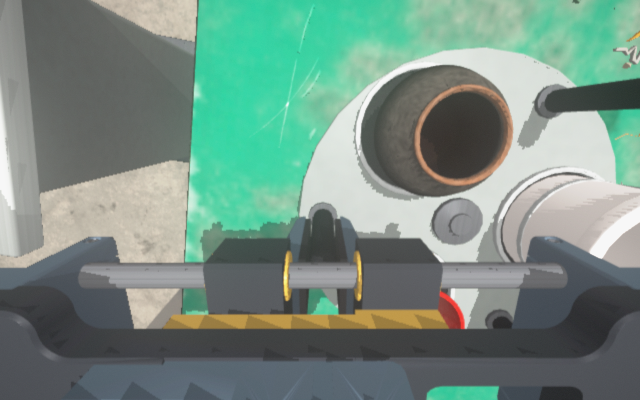

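View pics/e2.png

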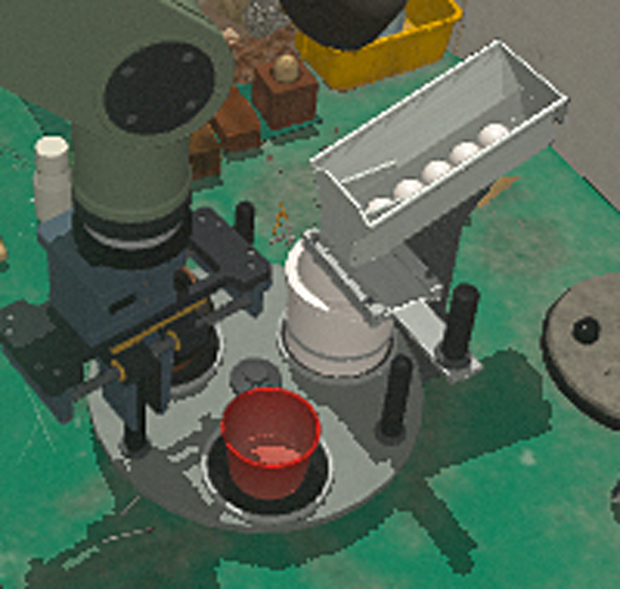

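```bash
python3 -m handwheel '[[0,[-4.7,0,0.35],[0,2.5,0]],[0,[-4.7,0,0.35],[0,2.5,0]],[0,[0,0,0],[0,0,0]],[0,[0,0,0],[0,0,0]],[0,[0,0,0],[0,0,0]],[0,[0,0,0],[0,0,0]],[0,[0,0,0],[0,0,0]],[0,[0,0,0],[0,0,0]],[0,[0,0,0],[0,0,0]],[0,[0,0,0],[0,0,0]]]'
python3 - <<'E'
from h import *
f=env.grab_frame("scene")[140:330,260:460,::-1]
cv2.imwrite("pics/f.png",cv2.resize(f,None,fx=3.1,fy=3.1,interpolation=cv2.INTER_CUBIC))
f=env.grab_frame("side")[100:300,200:420,::-1]
cv2.imwrite("pics/fs.png",cv2.resize(f,None,fx=3,fy=3,interpolation=cv2.INTER_CUBIC))
E
```

```text
time_s: 6.78
ee_pos: [436.7, -43.2, 81.5]
ee_rot: [-90.1, 0.0, -84.7]
force: [-3.1, 1.5, 6.8]
gripper_width: 15.6
```

View pics/f.png

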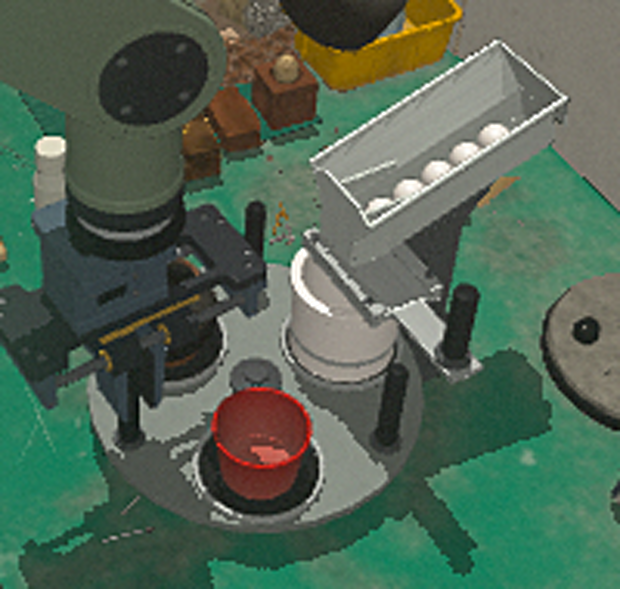

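View pics/fs.png

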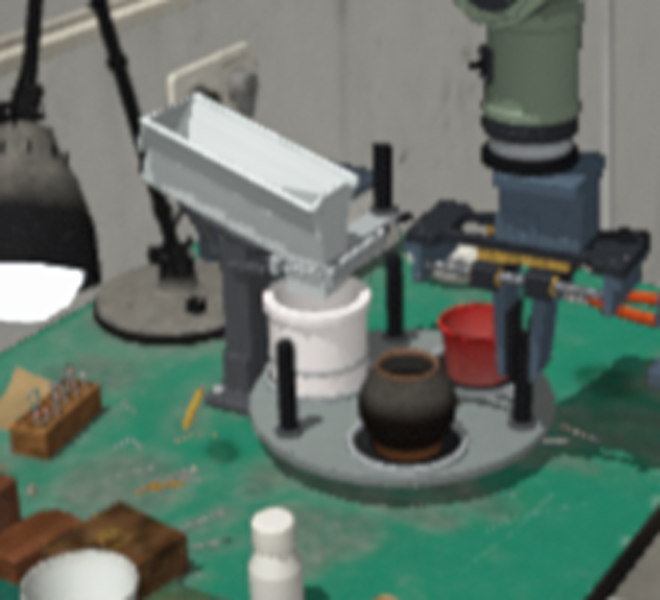

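Run:
```python
from h import *
s=lambda u,v:(200+u/3,100+v/3)
for n,u,v,z in[('grip',382,147,208),('jar',318,297,112),('fR',308,203,210),('fL',356,178,210),('bR',143,121,260),('bL',196,96,260),('jarseat',318,380,38)]:print(n,onplane("side",s(u,v),z).round(1))
# project model spout mouth
for a in(1,2.5,4):
    e=np.array([np.cos(np.deg2rad(a)),np.sin(np.deg2rad(a))]);ey=np.array([-e[1],e[0]]);c=np.array([546,-38.])
    print(a,[((proj("side",[*(c+e*(80+i)+ey*j),118])-[200,100])*3).round(0).tolist() for i,j in((-17,-17),(-17,17),(17,17),(17,-17))],((proj("side",[*(c+e*80-120*ey),208])-[200,100])*3).round())
```

```text
grip [ 625.1 -141.5  208. ]
jar [619.8 -24.1 112. ]
fR [606.6   5.3 210. ]
fL [602.3 -60.9 210. ]
bR [755.9  22.1 260. ]
bL [757.6 -52.6 260. ]
jarseat [616.3 -14.3  38. ]
1 [[347.0, 280.0], [326.0, 295.0], [292.0, 287.0], [313.0, 273.0]] [388. 141.]
2.5 [[346.0, 281.0], [326.0, 296.0], [291.0, 288.0], [311.0, 274.0]] [384. 142.]
4 [[344.0, 281.0], [325.0, 297.0], [290.0, 290.0], [309.0, 275.0]] [379. 142.]
```

```bash
python3 -m handwheel '[[0.5,[0,0,0],[0,0,0]],[0.5,[0,0,0],[0,0,0]],[0.5,[0,0,0],[0,0,0]],[0.5,[0,0,0],[0,0,0]],[0.5,[0,0,0],[0,0,0]],[0.5,[0,0,0],[0,0,0]],[0.5,[0,-10,0],[0,0,0]],[0.5,[0,-20,0],[0,0,0]],[0.5,[0,-30,0],[0,0,0]],[0.5,[0,-30,0],[0,0,0]]]'
python3 -m handwheel '[[0.5,[0,-35,0],[0,0,0]],[0.5,[0,-35,0],[0,0,0]],[0.5,[0,-10,0],[0,0,0]],[0.5,[0,0,0],[0,0,0]],[0.5,[0,0,0],[0,0,0]],[0.5,[0,0,0],[0,0,0]],[0.5,[0,0,0],[0,0,0]],[0.5,[0,0,0],[0,0,0]],[0.5,[0,0,0],[0,0,0]],[0.5,[0,0,0],[0,0,0]]]'
python3 - <<'E'
from h import *
s=env.state();print(s['ee_pos'],s['ee_rot'],s['force'])
c=np.array([546,-38.])
for a in(181,182.7,184): print(a,wproj([*(c+110*np.array([np.cos(np.deg2rad(a)),np.sin(np.deg2rad(a))])),116]),wproj([*(c+80*np.array([np.cos(np.deg2rad(a-180)),np.sin(np.deg2rad(a-180))])),112]))
f=env.grab_frame("wrist")[:,:,::-1]
cv2.imwrite("pics/g.png",f)
E
```

```text
time_s: 7.72
ee_pos: [436.7, -43.2, 171.4]
ee_rot: [-90.1, 0.0, -84.7]
force: [0.9, -0.2, 0.6]
gripper_width: 45.5
time_s: 8.55
ee_pos: [437.1, -43.2, 250.2]
ee_rot: [-90.1, 0.0, -84.7]
force: [0.3, -0.3, 0.1]
gripper_width: 45.7
[437.14066801 -43.24364642 250.222712  ] [-9.00820007e+01  2.36434597e-02 -8.47329035e+01] [ 0.33661602 -0.26183672  0.06108288]
181 [323.40714849 189.39883693] [490.02493101 200.68890282]
182.7 [323.2309815  192.24675629] [490.48175726 198.67797856]
184 [323.15538133 194.41657549] [490.79070796 197.13290365]
```

View pics/g.png

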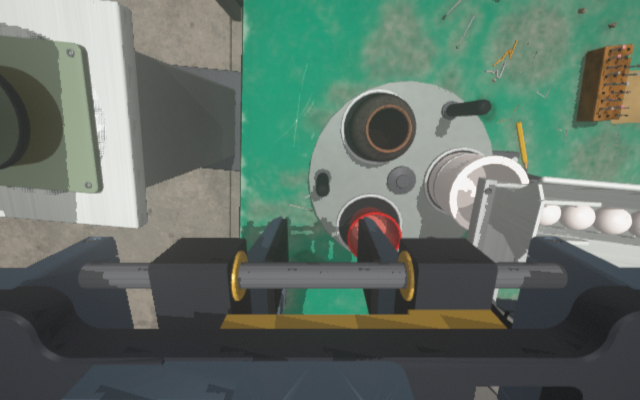

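```bash
python3 -m handwheel '[[0.5,[10,0,14],[0,0,0]],[0.5,[16,0,23],[0,0,0]],[0.5,[16,0,23],[0,0,0]],[0.5,[16,0,23],[0,0,0]],[0.5,[16,0,23],[0,0,0]],[0.5,[16,0,23],[0,0,0]],[0.5,[16,0,23],[0,0,0]],[0.5,[14,0,20],[0,0,0]],[0.5,[7.7,0,11],[0,0,0]],[0.5,[0,0,0],[0,0,0]]]'
python3 - <<'E'
from h import *
s=env.state();print(s['ee_pos'],s['ee_rot'],s['force'])
f=env.grab_frame("wrist")[:,:,::-1]
cv2.imwrite("pics/i.png",f)
f=env.grab_frame("scene")[100:330,230:480,::-1]
cv2.imwrite("pics/i2.png",cv2.resize(f,None,fx=2.5,fy=2.5,interpolation=cv2.INTER_CUBIC))
for n,p in[('grip',(631,-153.5,208)),('gripside',(628,-148,208)),('tcp',(s['ee_pos'][0],s['ee_pos'][1],208))]:print(n,wproj(p))
for a in(1,2.5,4):
    e=np.array([np.cos(np.deg2rad(a)),np.sin(np.deg2rad(a))]);ey=np.array([-e[1],e[0]]);c=np.array([546,-38.])
    print(a,[wproj([*(c+e*i+ey*j),z]).round(0).tolist() for i,j,z in((56,38,210),(56,-38,210),(215,-38,260),(215,38,260))])
E
```

```text
time_s: 9.43
ee_pos: [633.4, -155.1, 249.4]
ee_rot: [-90.0, -0.0, -84.8]
force: [-0.4, 0.1, -0.4]
gripper_width: 45.7
[ 633.38820996 -155.07677189  249.35325094] [-9.00115202e+01 -8.16071706e-03 -8.47924006e+01] [-0.37652192  0.1180696  -0.44988602]
grip [324.66686006 220.08421017]
gripside [321.54463956 213.22635836]
tcp [327.45675586 222.19831248]
1 [[301.0, -9.0], [295.0, 114.0], [574.0, 134.0], [623.0, -28.0]]
2.5 [[300.0, -12.0], [297.0, 112.0], [579.0, 123.0], [626.0, -42.0]]
4 [[298.0, -15.0], [298.0, 110.0], [584.0, 113.0], [627.0, -56.0]]
```

View pics/i.png

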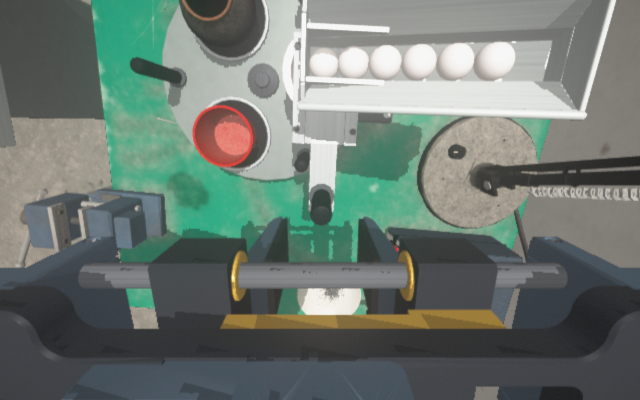

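View pics/i2.png

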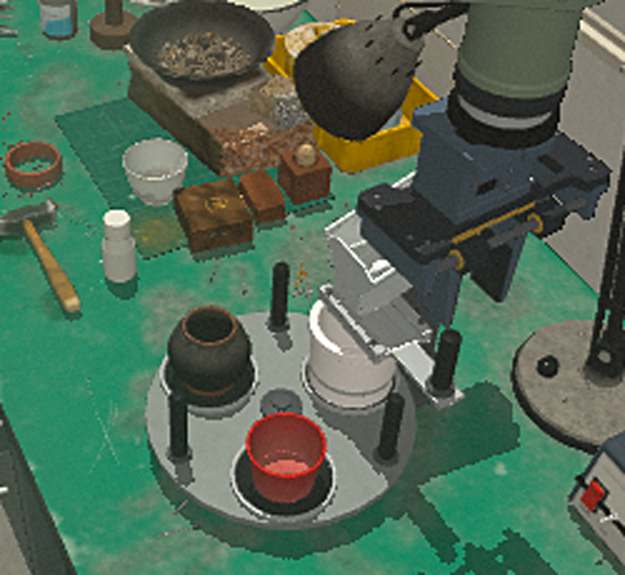

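Run:
```python
from h import *
f=cv2.imread("pics/i.png")[160:280,240:400]
f=cv2.resize(f,None,fx=5,fy=5,interpolation=cv2.INTER_CUBIC)
cv2.imwrite("pics/j.png",cv2.convertScaleAbs(f,alpha=2.0))
for p in((320,210),(320,213),(321,216)):print(p,wplane(p,208).round(1))
print(wplane((322,190),150).round(1))
```

```text
(320, 210) [ 626.5 -145.4  208. ]
(320, 213) [ 626.8 -147.9  208. ]
(321, 216) [ 627.8 -150.3  208. ]
[ 627.7 -142.9  150. ]
```

View pics/j.png

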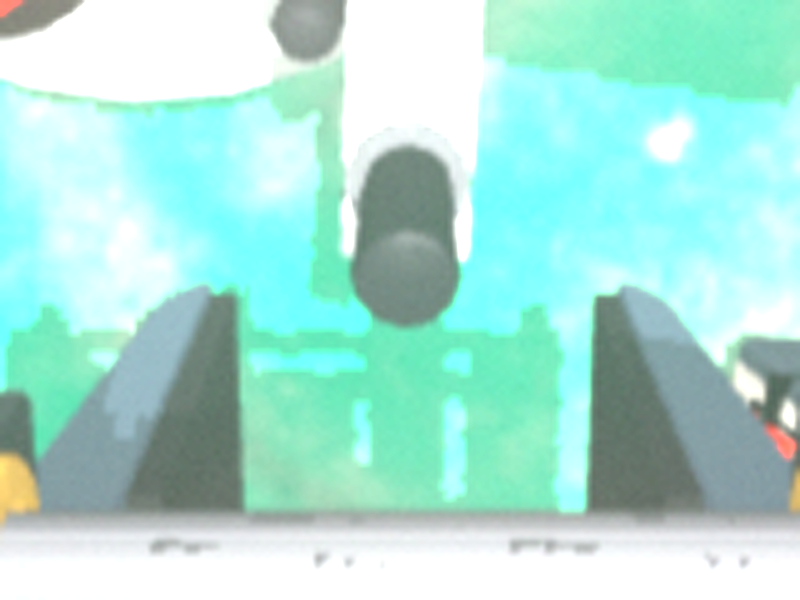

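```bash
python3 -m handwheel '[[0.5,[-4.5,0,-4],[0,0,0]],[0.5,[0,15,0],[0,0,0]],[0.5,[0,20,0],[0,0,0]],[0.5,[0,20,0],[0,0,0]],[0.5,[0,15,0],[0,0,0]],[0.5,[0,8,0],[0,0,0]],[0.5,[0,0,0],[0,0,0]],[0,[0,0,0],[0,0,0]],[0,[0,0,0],[0,0,0]],[0,[0,0,0],[0,0,0]]]' 30
python3 -m handwheel '[[0,[0,0,0],[0,0,0]],[0,[0,0,0],[0,0,0]],[0,[0,0,0],[0,0,0]],[0,[0,0,0],[0,0,0]],[0,[0,0,0],[0,0,0]],[0,[0,0,0],[0,0,0]],[0,[0,0,0],[0,0,0]],[0,[0,0,0],[0,0,0]],[0,[0,0,0],[0,0,0]],[0,[0,0,0],[0,0,0]]]'
python3 - <<'E'
from h import *
s=env.state();print(s['ee_pos'],s['ee_rot'],s['force'])
f=env.grab_frame("wrist")[:,:,::-1]
cv2.imwrite("pics/k.png",f)
f=env.grab_frame("scene")[100:330,230:480,::-1]
cv2.imwrite("pics/k2.png",cv2.resize(f,None,fx=2.5,fy=2.5,interpolation=cv2.INTER_CUBIC))
E
```

```text
time_s: 10.37
ee_pos: [627.5, -149.5, 174.5]
ee_rot: [-89.9, -0.0, -84.7]
force: [0.3, 0.1, -0.1]
gripper_width: 28.5
time_s: 11.2
ee_pos: [631.5, -149.2, 174.3]
ee_rot: [-89.4, -0.1, -84.7]
force: [10.0, 1.8, -2.1]
gripper_width: 16.9
[ 631.52111292 -149.21633502  174.33634974] [-8.93788125e+01 -6.21772794e-02 -8.47312358e+01] [10.00422178  1.8345092  -2.09153412]
```

View pics/k.png

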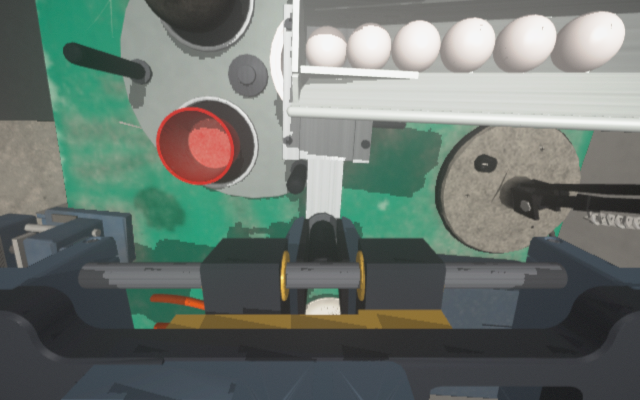

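View pics/k2.png

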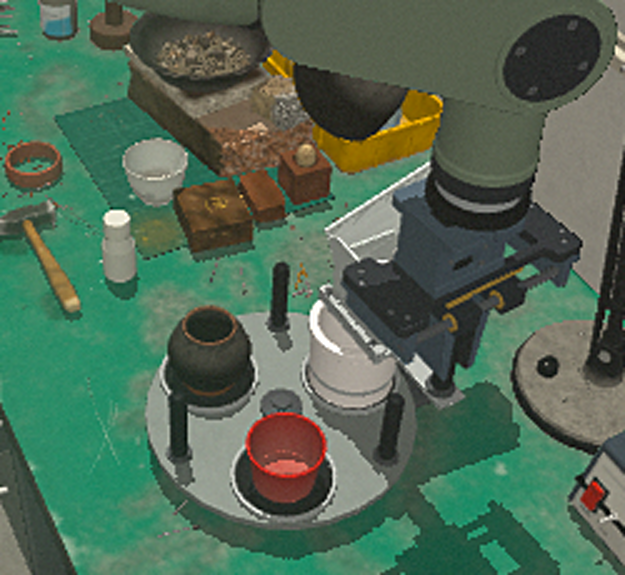

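```bash
python3 -m handwheel '[[0,[0,0,4],[0,0,0]],[0,[4,0,-0.1],[0,0,0]],[0,[7,0,-0.2],[0,0,0]],[0,[7,0,-0.2],[0,0,0]],[0,[7,0,-0.2],[0,0,0]],[0,[7,0,-0.2],[0,0,0]],[0,[7,0,-0.2],[0,0,0]],[0,[7,0,-0.2],[0,0,0]],[0,[5,0,-0.2],[0,0,0]],[0,[2,0,0],[0,0,0]]]' 40
python3 -m handwheel '[[0,[0,0,0],[0,0,0]],[0,[0,0,0],[0,0,0]],[0,[0,0,0],[0,0,0]],[0,[0,0,0],[0,0,0]],[0,[0,0,0],[0,0,0]],[0,[0,0,0],[0,0,0]],[0,[0,0,0],[0,0,0]],[0,[0,0,0],[0,0,0]],[0,[0,0,0],[0,0,0]],[0,[0,0,0],[0,0,0]]]'
python3 - <<'E'
from h import *
f=env.grab_frame("wrist")[:,:,::-1]
cv2.imwrite("pics/l.png",f)
E
```

```text
time_s: 12.13
ee_pos: [633.8, -199.2, 174.2]
ee_rot: [-90.0, 0.4, -84.8]
force: [-3.5, 14.6, 8.0]
gripper_width: 17.0
time_s: 12.97
ee_pos: [633.7, -199.2, 174.2]
ee_rot: [-90.0, 0.3, -84.7]
force: [-2.4, 9.7, 6.4]
gripper_width: 17.4
```

View pics/l.png

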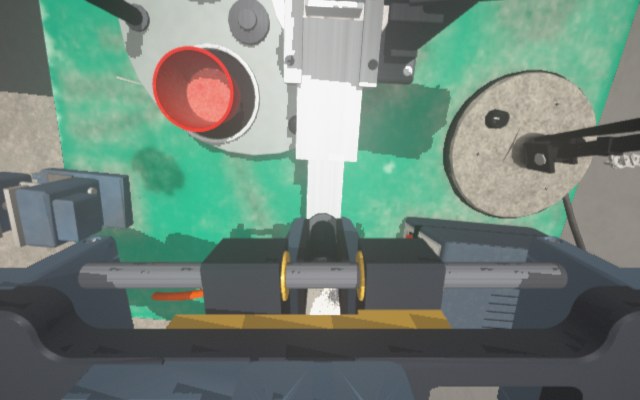

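```bash
python3 -m handwheel '[[0,[0,0,0],[0,0,0]],[0,[0,0,0],[0,0,0]],[0,[0,0,0],[0,0,0]],[0,[0,0,0],[0,0,0]],[0,[0,0,0],[0,0,0]],[0,[0,0,0],[0,0,0]],[0,[0,0,0],[0,0,0]],[0,[0,0,0],[0,0,0]],[0,[0,0,0],[0,0,0]],[0,[0,0,0],[0,0,0]]]'
python3 - <<'E'
from h import *
f=env.grab_frame("scene")[100:330,230:480,::-1]
cv2.imwrite("pics/m.png",cv2.resize(f,None,fx=2.5,fy=2.5,interpolation=cv2.INTER_CUBIC))
f=env.grab_frame("side")[100:300,200:420,::-1]
cv2.imwrite("pics/ms.png",cv2.resize(f,None,fx=3,fy=3,interpolation=cv2.INTER_CUBIC))
E
```

```text
time_s: 13.85
ee_pos: [633.8, -199.2, 174.2]
ee_rot: [-90.0, 0.3, -84.7]
force: [-2.7, 9.9, 6.6]
gripper_width: 17.1
```

View pics/m.png

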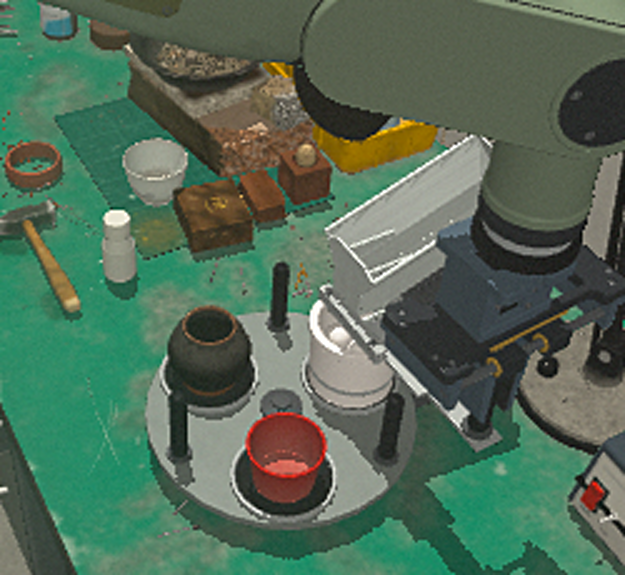

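View pics/ms.png

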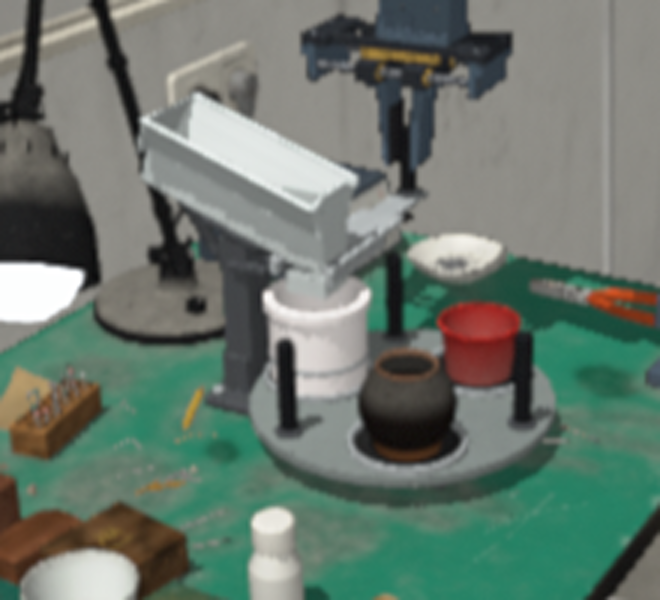

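The hopper trough is empty and a ball shows inside the jar at (340,338) in the crop. None are loose. Closing.

```bash
python3 -m handwheel '[[0,[-5,0,0.1],[0,0,0]],[0,[-7,0,0.2],[0,0,0]],[0,[-7,0,0.2],[0,0,0]],[0,[-7,0,0.2],[0,0,0]],[0,[-7,0,0.2],[0,0,0]],[0,[-7,0,0.2],[0,0,0]],[0,[-7,0,0.2],[0,0,0]],[0,[-6,0,0.1],[0,0,0]],[0,[-3,0,0],[0,0,0]],[0,[-2,0,0],[0,0,0]]]'
python3 -m handwheel '[[0,[0,0,0],[0,0,0]],[0,[0,0,0],[0,0,0]],[0,[0,0,0],[0,0,0]],[0,[0,0,0],[0,0,0]],[0,[0,0,0],[0,0,0]],[0,[0,0,0],[0,0,0]],[0,[0,0,0],[0,0,0]],[0,[0,0,0],[0,0,0]],[0,[0,0,0],[0,0,0]],[0,[0,0,0],[0,0,0]]]'
```

```text
time_s: 14.78
ee_pos: [631.6, -149.2, 174.3]
ee_rot: [-89.8, -0.6, -84.7]
force: [0.4, -16.7, 3.2]
gripper_width: 17.2
time_s: 15.62
ee_pos: [631.5, -149.2, 174.3]
ee_rot: [-89.8, -0.5, -84.8]
force: [1.4, -11.6, 3.7]
gripper_width: 17.0
```

```bash
python3 -m handwheel '[[0.5,[0,0,0],[0,0,0]],[0.5,[0,0,0],[0,0,0]],[0.5,[0,0,0],[0,0,0]],[0.5,[0,0,0],[0,0,0]],[0.5,[0,0,0],[0,0,0]],[0.5,[0,0,0],[0,0,0]],[0.5,[0,-10,0],[0,0,0]],[0.5,[0,-25,0],[0,0,0]],[0.5,[0,-35,0],[0,0,0]],[0.5,[0,-35,0],[0,0,0]]]'
python3 - <<'E'
from h import *
cv2.imwrite("pics/n.png",env.grab_frame("wrist")[:,:,::-1])
E
python3 -m handwheel '[[0.5,[0,-10,0],[0,0,0]],[0.5,[0,0,-20],[0,0,0]],[0.5,[0,0,-25],[0,0,0]],[0.5,[0,0,-25],[0,0,0]],[0.5,[0,0,-25],[0,0,0]],[0.5,[0,0,-25],[0,0,0]],[0.5,[0,0,-25],[0,0,0]],[0.5,[0,0,-20],[0,0,0]],[0.5,[0,0,0],[0,0,0]],[0.5,[0,0,0],[0,0,0]]]'
python3 - <<'E'
from h import *
cv2.imwrite("pics/o1.png",env.grab_frame("wrist")[:,:,::-1])
f=env.grab_frame("scene")[100:330,230:480,::-1]
cv2.imwrite("pics/o.png",cv2.resize(f,None,fx=2.5,fy=2.5,interpolation=cv2.INTER_CUBIC))
print(len(env.masks_of("scene","ball0_center")),env.state()['force'])
E
```

```text
time_s: 16.45
ee_pos: [629.8, -143.9, 279.1]
ee_rot: [-90.1, 0.0, -84.7]
force: [0.2, -0.0, 1.2]
gripper_width: 45.7
time_s: 17.33
ee_pos: [465.5, -159.3, 288.1]
ee_rot: [-90.0, 0.0, -84.8]
force: [0.5, -0.1, 0.8]
gripper_width: 45.9
0 [ 0.54109946  0.07427107 -0.62795527]
```

View pics/n.png

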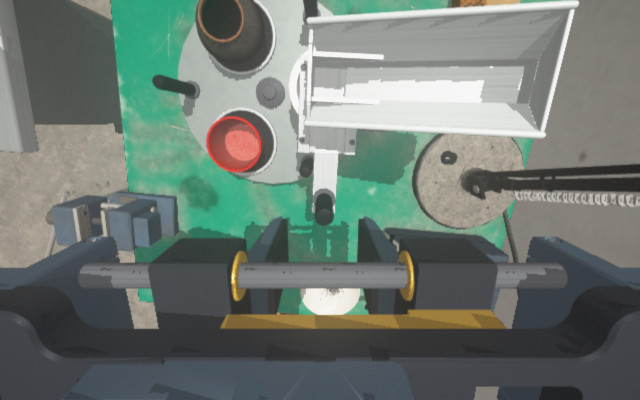

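View pics/o.png

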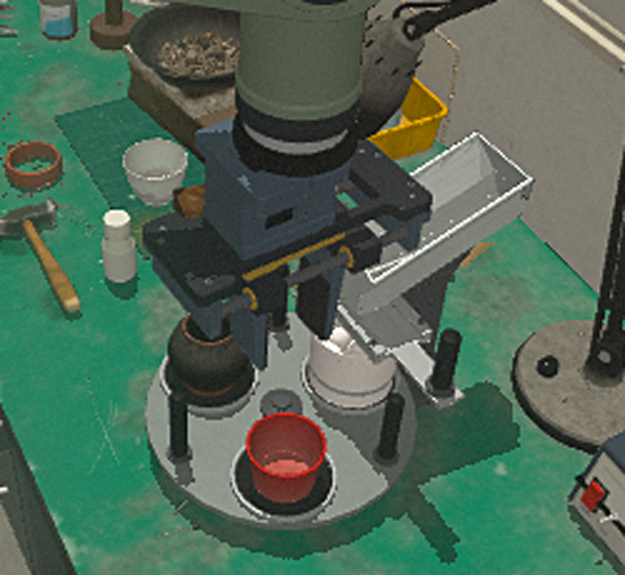

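View pics/o1.png

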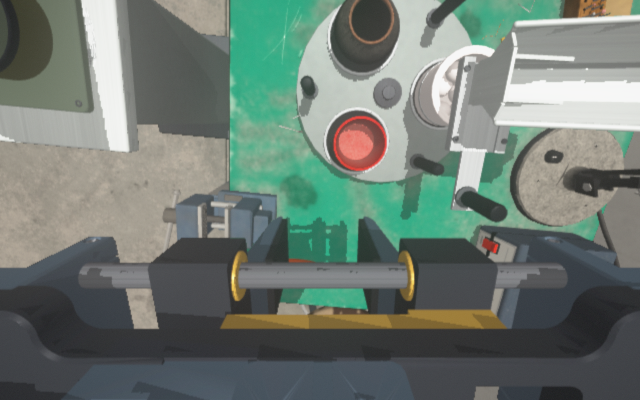

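Run:
```python
import cv2,numpy as np
a=cv2.resize(cv2.imread("pics/n.png")[20:160,270:430],None,fx=3.5,fy=3.5,interpolation=cv2.INTER_CUBIC)
b=cv2.resize(cv2.imread("pics/o1.png")[20:160,390:450+10],None,fx=3.5,fy=3.5,interpolation=cv2.INTER_CUBIC)
b2=cv2.resize(cv2.imread("pics/o1.png")[30:130,400:520],None,fx=4,fy=4,interpolation=cv2.INTER_CUBIC)
cv2.imwrite("pics/p.png",a);cv2.imwrite("pics/q.png",cv2.convertScaleAbs(b2,alpha=.8))
```

```text
(no output)
```

View pics/p.png

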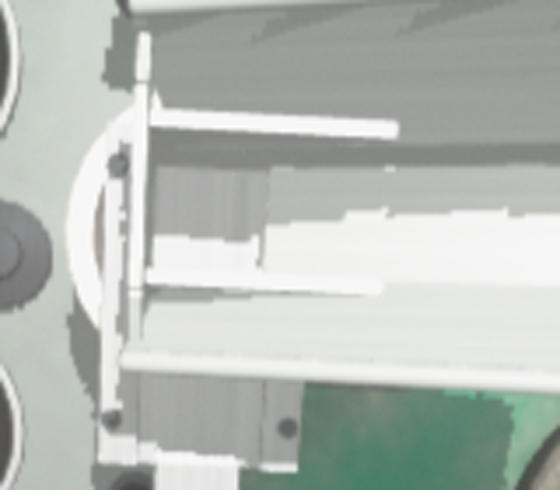

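View pics/q.png

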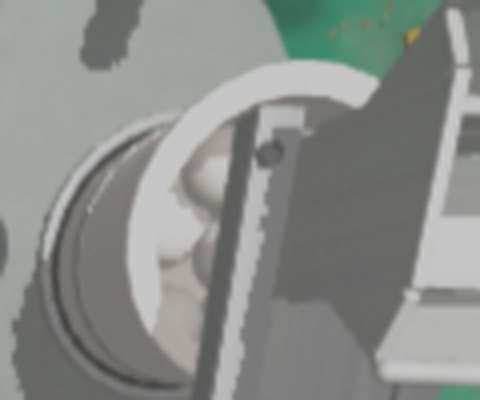

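The throat is empty and shows the closed blade, several balls lie in the jar, and nothing is loose on the bench. I'm handing it in.

```bash
python3 -c "
from workcell import env
print(env.job_done())"
```

```text
the job is handed in; nothing more can be done
None
```

I turned the carousel about 68° clockwise by one of its grip posts, which put the mill jar under the spout. I then slid the shutter fully open (50 mm), waited for the balls to drop, and slid it closed. The job was handed in at about 17 s.

**What the last checks showed:**
- **Jar under spout:** with the carousel turned, the fitted model and the wrist picture agreed on the jar's position to about 2 mm. The spout mouth itself is hidden in the pictures, so I judged the centring from the fitted stand geometry.
- **Shutter:** the grip came back to the position it had before opening (y = -149.2 mm), held against its stop at about 12 N before I let go.
- **Balls:** the hopper's trough and throat are empty, and about four balls can be seen in the jar. The spout hides the rest, so I did not count all six directly. No ball shows anywhere else in the pictures.
- **Other things:** both jars and the beaker stand upright in their seats and the bottle has not moved. I sent no move near the brush but did not check it separately. The arm is clear and touching nothing.

**Disagreements:**
- **Side camera:** it put the grip and the jar about 10 mm off from the scene camera. I used the scene and wrist views instead.
- **Ball detector:** it found no balls in the scene picture, either at the start or at the end.

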